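# Clamp the die-cast box in the drilling fixture

### The job

Slide the aluminium box on the plywood fixture flat along the steel side fence and press it home against the steel end stop with a short firm push of about 10 N, so that it sits flush with both. Then swing the stiff toggle clamp's handle over and down, past its dead point until it is fully home on its stop, so that the rubber tip holds the box there. Never push on box, clamp or fixture with more than about 25 N, leave the carton, the jar and the screwdriver alone, and let go at the end.

Things in the scene. Friction and masses are not known exactly. Their poses are not given: they have to be found in the camera images.
- fixture: Fixed plywood plate with toggle clamp, end stop and side fence. Origin: on the table in the clamp's middle plane; x runs from the clamp towards the box, z up. Plate: x -115..160, y -45..85 mm, top at z = 12 mm. Clamp (44 mm wide) at x -92..-12 mm, cheeks up to z = 68 mm. With the box flush, its centre is 50 mm in x from the end stop's face and 28 mm in y from the fence's.
- end_stop: Steel end stop block, 12 x 50 x 16 mm (x, y, z), screwed to the plate, set anew each time (x about 4 to 16 mm in the fixture's frame). Origin: foot of the middle of its working face, which looks along its +x; axes parallel to the fixture's. Top edge 28 mm above the table.
- fence: Steel side fence, 75 x 10 x 14 mm, screwed to the plate, set anew each time (y about -32 to -26 mm in the fixture's frame). Origin: foot of the middle of its working face, which looks along its +y; axes parallel to the fixture's. Top edge 26 mm above the table. Both blocks stand fast.
- handle_hinge (a point): Hinge axis of the clamp handle (along the fixture's y), at x = -72, y = 0, z = 62 mm in the fixture's frame; it does not move. Handle and clamp arm swing in the fixture's plane y = 0.
- grip_center (a point): Black round rubber grip of the clamp handle, 18 mm thick, 70 mm long; origin at its middle, 80 mm from the hinge, so that it covers 45..115 mm from the hinge. Its own -x axis points away from the hinge along the handle. To close, it is pushed from upright over towards the fixture's -x and down.
- handle (a joint): Handle angle (rad): 0 open, nearly upright; grows as it goes over towards the fixture's -x and down; it stands 1.49 minus this value above horizontal. Dead point 1.34, solid stop (fully home) 1.39. Stiff hinge (0.85 N m friction: 10 N at the grip), stays where left, no snap. From about 1.05 the tip presses on the box and the push rises to some 17 N, then falls; push on until the stop is felt.
- tip: Rubber tip of the clamp, 18 mm across, 10 mm high, sprung, at the end of the steel clamp arm; origin at the middle of its underside. It comes down as the handle closes. Handle open: arm about 70 degrees up, its end about 140 mm high. Handle home: it presses on the box at x = 40, y = 0 mm of the fixture with about 23 N.
- box_center (a point): Centre of the closed die-cast aluminium box, 100 x 56 x 28 mm (x, y, z of its frame), 0.4 kg, lying loose on the base plate, long side roughly along the fixture's x. Its underside is 14 mm below and its top 14 mm above this point.
- box: The same box; origin at the middle of its underside.
- carton: Loose green carton, 60 x 110 x 45 mm, origin at the middle of its underside. Leave alone.
- jar: Loose jar, 52 mm across, 75 mm high, origin at the middle of its underside. Leave alone.
- driver: Loose screwdriver lying on the table, handle to its -x. Leave alone.
Things that resemble listed ones, but are neither listed nor needed, are in the scene too. There is more than one size of the box; the job needs the middle-sized.

How it is judged:
By the outcome, as a careful person would: the job done as asked, in the order asked, and still so for the second after the job is handed in, with the robot touching nothing.
It also fails if it takes over 61 s, if anything falls off the work surface, if the arm or the gripper's body presses on something with over 40 N, if the wrist force passes 120 N, or if a joint passes its speed limit or range.

### The arm

A 6-joint arm with a two-finger parallel gripper is mounted at the origin on the work surface. World frame = base frame: x ahead of the robot, y to its left, z up, the work surface at z = 0. Lengths are in mm, angles in rad, forces in N, time in s.
With the tool pointing down it reaches from about 325 to 850 mm from the base axis. Payload 15.5 kg.
Tool frame: the origin (TCP) lies on the centre line of the jaws, within the pads' length; the fingertips stand 22 mm ahead of it and the grasp point (between the pads) lies 3 mm ahead of it (bot.tcp_to_tips is the distance from the TCP to the fingertips, in mm); x points along the fingers, z is the direction in which the jaws open and shut, and the axes are right-handed (so a half turn about x gives the same grasp; the last joint's range is limited). The gripper opens to 91 mm and grips with 3 to 60 N. Pads are 32 mm wide; open, the fingers measure 118 mm over their backs; the gripper's body (76 mm by 178 mm) begins 60 mm behind the grasp point.
Start: joints at [-0.096, 0.494, 1.345, -0, 1.302, -0.096], TCP at [625.001, 0.003, 197.115] pointing down, gripper open.
Joint ranges: [-2.91, 2.91], [-0.82, 2.16], [0.22, 2.67], [-1.22, 4.37], [0.12, 2.79], [-3.08, 3.08]. Speed limits (rad/s): [1.89, 1.89, 2.57, 3.01, 3.01, 3.01].

### API

Orientations are given as a unit quaternion [w, x, y, z].
In Python, from bench import bot, get_image, close_job, spotter gives the robot as it stands. The module is installed in compiled form; this text tells all that it offers.
- The arm moves only by the tool servo_tool, never from a script. Its argument "commands" is a list of rows, each an object with "dp": the shift along the tool's x, y, z in cm, a list of three; "dr": the turn, a rotation vector about the tool's x, y, z in rad, a list of three. In form: [{"dp": [x, y, z], "dr": [ax, ay, az]}, ...]. A call has 1 to 5 rows; each row is the pose to reach, as a shift and turn from the pose measured when the call began, along the tool's axes at that moment; what a row does not reach only later rows make up. A row lasts 1/8 s, in which the tool goes at most 62.5 mm and 10.7 degrees, less where a joint would pass 70% of its speed; a pose out of reach is approached as far as the arm can. A call with a gripper value outside its range is refused whole. "jaw" is the closure, from 0 (fully open) to 1 (shut), set as the call begins (left out, the last holds). The fingers move at their own pace and stop on an object; "force" is the grip in N (left out, the last holds). Time passes only in rows, so rows that repeat a pose let the fingers close. It gives the time, the measured TCP pose, the force and the opening at its end, in the units of the state.
- bot.observe(): the state, without advancing time (a new reading comes with each control period).
- get_image(name): name is "scene" or "side" or "wrist"; returns a dict with "pixels" (400x640x3 uint8, red, green, blue), "intrinsics" (3x3 intrinsics, pixels), "R" (3x3) and "t" (3): a world point X has camera coordinates R X + t; the wrist camera has in their place "mount" (4x4, takes a point from camera to tool coordinates, whose origin is the TCP and whose axes are the tool frame's). Camera axes: x right, y down, z forward; pixel columns grow to the right and rows downward; lengths in mm; the calibration is good to about 2 mm. A picture is of the moment at which its call begins: read the wrist's pose just before it. There is no depth.
- close_job(): hands the job in, once; it reports no verdict.
Trained networks look in a picture, given as the dict that the camera call returned (one of the last four; its "shot" number tells which), for a name from the list of things; names that differ only in an ending like _2 or _b are one class to them, and where a whole thing is asked for, a point or a joint stands for the part that bears it (a point fixed in the world has none). Each returns a list of dicts, best first, with "confidence" (0 to 1); they miss things now and then, are a little off and sometimes report something else, mostly with a low value. They report only what shows in the picture. A call takes as long as a camera call. They do not tell look-alikes from the thing itself.
- spotter.recognise(picture, label): "rect" ([left, top, right, bottom] in pixels, round what is visible of it).
- spotter.cut_out(picture, label): "mask" (400x640 bool, what is visible of it) and "rect" ([left, top, right, bottom] in pixels, round what is visible of it).
- spotter.landmark_of(picture, label): "xy" ([column, row] in pixels: a listed point, or the origin of a listed thing).
The state is a dict: "clock": time; "joint_positions": joint angles; "joint_vel": joint speeds; "joint_efforts": joint torques, N m; "ee_pos": TCP position; "tool_rot": TCP orientation; "wrist_force": force on the tool from outside, world axes, zero at the start; "wrist_torque": the same for the moment, N m; "gripper_width": opening from 0.0 (shut) to 1.0 (fully open).
Only numpy, scipy, OpenCV 4.12 (cv2) and the standard library are available. Lean on these libraries where they do the work, as an engineer would, in place of code of your own. Each camera call takes 0.05 s, during which the arm holds its last target. There are 200 camera calls.

## Working session

There is one attempt and no reset: what is moved stays moved. The work goes in short steps, Python scripts to look and compute and a tool call to move; the robot and the scene stay as the last step left them, time stands still between calls to the robot, and variables do not carry over. Pictures are saved under pics/ and viewed, about 8 in all and at most 12, crops included, and the job is handed in when it is done.

Besides the shell and the picture viewer there is one more tool, called after "Emit:" by a JSON object that holds its "method" and its "body", one argument or row to a line. servo_tool: Moves the arm, as the interface text tells. Its arguments: {"type":"object","properties":{"commands":{"type":"array"},"jaw":{"type":"number"},"force":{"type":"number"}},"required":["commands"]}

```bash
mkdir -p pics
cat > h.py <<'E'
import numpy as np, cv2
from bench import bot, get_image, close_job, spotter
from scipy.spatial.transform import Rotation as Ro
def rot(s): q=s["tool_rot"]; return Ro.from_quat([q[1],q[2],q[3],q[0]]).as_matrix()
def shot(n):
    s=bot.observe(); p=get_image(n); K=np.array(p["intrinsics"])
    if n=="wrist":
        T=np.eye(4);T[:3,:3]=rot(s);T[:3,3]=s["ee_pos"]; M=np.linalg.inv(T@np.array(p["mount"])); R,t=M[:3,:3],M[:3,3]
    else: R,t=np.array(p["R"]),np.array(p["t"])
    return p,K,R,t
def onz(c,uv,z):
    _,K,R,t=c; d=R.T@np.linalg.solve(K,[uv[0],uv[1],1]); o=-R.T@t
    return o+d*(z-o[2])/d[2]
def tri(cs,uvs):
    A=np.zeros((3,3));b=np.zeros(3)
    for c,uv in zip(cs,uvs):
        _,K,R,t=c; d=R.T@np.linalg.solve(K,[uv[0],uv[1],1]); d/=np.linalg.norm(d); P=np.eye(3)-np.outer(d,d); A+=P;b+=P@(-R.T@t)
    return np.linalg.solve(A,b)
def proj(c,X):
    _,K,R,t=c; y=K@(R@np.asarray(X,float)+t); return y[:2]/y[2]
def save(c,f,img=None): cv2.imwrite("pics/"+f,cv2.cvtColor(c[0]["pixels"] if img is None else img,cv2.COLOR_RGB2BGR))
E
python3 - <<'E'
from h import *
s=bot.observe(); print(s)
cs={n:shot(n) for n in("scene","side","wrist")}
print(bot.tcp_to_tips)
for n,c in cs.items():
    save(c,n+"0.png"); print(n,"cam",-c[2].T@c[3])
    for l in("fixture","end_stop","fence","handle_hinge","grip_center","tip","box_center","carton","jar","driver"):
        print(n,l,[(np.round(d["xy"]).tolist(),round(d["confidence"],2)) for d in spotter.landmark_of(c[0],l)[:4]])
im=np.vstack([cv2.resize(cs[n][0]["pixels"],(480,300)) for n in("scene","side")])
save(cs["scene"],"a.png",im)
E
```

```text
{'clock': 0.0, 'joint_positions': array([-9.54820893e-02,  4.94170018e-01,  1.34617293e+00,  1.68635458e-05,
        1.30250952e+00, -9.54999254e-02]), 'joint_vel': array([-0.00093757, -0.00122051,  0.00027929, -0.00120724,  0.00037396,
        0.00142955]), 'joint_efforts': array([-1.07322368e-03, -8.78814626e+01, -3.81857479e+01,  7.05250050e-02,
        5.33505273e-02, -1.50444166e-04]), 'ee_pos': array([6.24572077e+02, 6.14135332e-02, 1.96532315e+02]), 'tool_rot': array([7.06663807e-01, 4.34679089e-05, 7.07549475e-01, 5.29117495e-05]), 'wrist_force': array([ 0.41080197,  0.47122439, -0.23949637]), 'wrist_torque': array([ 0.0076257 ,  0.00667525, -0.01834527]), 'gripper_width': 1.0026845400774147}
22.0
scene cam [1541.07690793  319.56439878 1152.24949712]
scene fixture [([322.0, 231.0], 0.62)]
scene end_stop [([320.0, 223.0], 0.55)]
scene fence [([305.0, 214.0], 0.63), ([337.0, 287.0], 0.56)]
scene handle_hinge [([343.0, 224.0], 0.89)]
scene grip_center [([349.0, 206.0], 0.51)]
scene tip [([312.0, 203.0], 0.47)]
scene box_center [([290.0, 220.0], 0.81), ([241.0, 190.0], 0.75), ([3
[... 331 characters left out ...]
, 0.97), ([311.0, 250.0], 0.18)]
side grip_center [([293.0, 176.0], 0.57)]
side tip [([318.0, 206.0], 0.62)]
side box_center [([276.0, 278.0], 0.94), ([376.0, 310.0], 0.84)]
side carton [([475.0, 299.0], 0.73)]
side jar [([333.0, 190.0], 0.78)]
side driver [([213.0, 199.0], 0.87)]
wrist cam [624.21352258  70.92319994 383.84166517]
wrist fixture [([268.0, 132.0], 0.56)]
wrist end_stop [([262.0, 142.0], 0.67)]
wrist fence [([231.0, 181.0], 0.78)]
wrist handle_hinge [([266.0, 50.0], 0.75)]
wrist grip_center [([250.0, 11.0], 0.64)]
wrist tip [([241.0, 161.0], 0.79)]
wrist box_center [([271.0, 212.0], 0.92), ([126.0, 195.0], 0.89)]
wrist carton []
wrist jar [([436.0, 28.0], 0.68)]
wrist driver []
```

View pics/a.png

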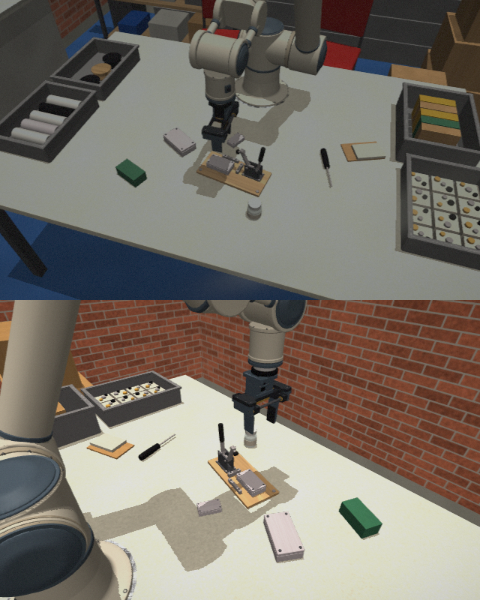

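The scene picture shows the fixture near scene (305–350, 205–250), with the box lying on it (~290,220). The larger box (241,190) and the smaller box (312,188) lie off the plate. Next, the wrist picture.

View pics/wrist0.png

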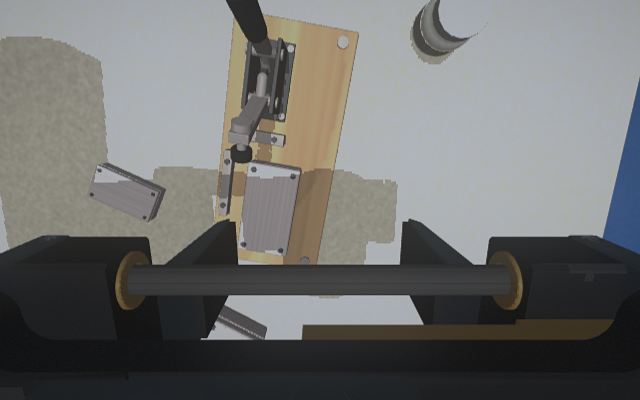

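Run:
```python
from h import *
c={n:shot(n) for n in("scene","side","wrist")}
cs=[c["scene"],c["side"],c["wrist"]]
for l,u in dict(fix=[(322,231),(313,235),(268,132)],hinge=[(343,224),(295,203),(266,50)],grip=[(349,206),(293,176),(250,11)],tip=[(312,203),(318,206),(241,161)],stop=[(320,223),(313,234),(262,142)]).items():
    X=tri(cs,u); print(l,X.round(),[np.round(proj(k,X)-v,1).tolist() for k,v in zip(cs,u)])
print("box",onz(cs[0],(290,220),26).round(),onz(cs[2],(271,212),26).round())
print(rot(bot.observe()).round(3))
```

```text
fix [567.  57.  -4.] [[-1.6, -0.2], [-1.2, -0.1], [1.2, -2.2]]
hinge [574. 130.  59.] [[1.3, -0.2], [1.6, 0.3], [-2.0, 0.4]]
grip [577. 142. 141.] [[0.4, -0.2], [1.3, 0.5], [-2.6, -3.2]]
tip [564.  33. 110.] [[1.3, -0.9], [-0.4, 0.6], [5.3, 3.4]]
stop [558.  47.  15.] [[-2.0, 1.0], [-1.0, -0.9], [-2.7, -2.0]]
box [578. -36.  26.] [570. -33.  26.]
[[-0. -0.  1.]
 [-0.  1.  0.]
 [-1. -0. -0.]]
```

The wrist picture shows the fixture and its +x end runs down the image (world -y). Hinge is at about (262,50), end stop (265,138), fence (225,180) and box (271,212). The gripper hides the plate's near end, so I'll back off for a full view.

Emit:
{"method": "servo_tool", "body": {
  "commands": [
    {"dp":[-5,-4,-1.5],"dr":[0,0,0]},
    {"dp":[-10,-8,-3],"dr":[0,0,0]},
    {"dp":[-14,-12,-4.5],"dr":[0,0,0]},
    {"dp":[-14,-12,-4.5],"dr":[0,0,0]},
    {"dp":[-14,-12,-4.5],"dr":[0,0,0]}
  ],
  "jaw": 1,
  "force": 20
}}

```text
clock: 2.42
ee_pos: [579.8, -120.0, 336.8]
tool_rot: [0.707, 0.0, 0.707, -0.0]
wrist_force: [0.5, -0.2, -0.5]
gripper_width: 0.483
```

Run:
```python
from h import *
c=shot("wrist"); save(c,"wrist1.png"); s=bot.observe(); print(s["ee_pos"],s["clock"],s["wrist_force"]); print(c[1],c[2].round(3),c[3])
for l in("fixture","end_stop","fence","handle_hinge","grip_center","tip","box_center"):
    print(l,[(np.round(d["xy"],1).tolist(),round(d["confidence"],2)) for d in spotter.landmark_of(c[0],l)[:3]])
x=c[0]["pixels"]; save(c,"b.png",cv2.resize(x[:320,150:550],None,fx=2,fy=1.8,interpolation=cv2.INTER_CUBIC))
```

```text
[ 579.76878921 -119.37448174  336.15849614] 2.475 [-1.43461327  0.01607514  0.00939264]
[[327.27841715   0.         318.58192603]
 [  0.         327.27841715 202.97808783]
 [  0.           0.           1.        ]] [[ 1.    -0.002 -0.   ]
 [-0.001 -0.968  0.252]
 [-0.001 -0.252 -0.968]] [-579.19269334 -178.86012094  495.10771013]
fixture [([306.1, 44.9], 0.76)]
end_stop [([305.5, 48.2], 0.66)]
fence [([282.5, 86.4], 0.94)]
handle_hinge [([313.0, 105.2], 0.39)]
grip_center []
tip [([300.5, 41.2], 0.57)]
box_center [([196.4, 96.8], 0.92), ([262.9, 237.0], 0.89), ([310.7, 106.0], 0.84)]
```

View pics/b.png

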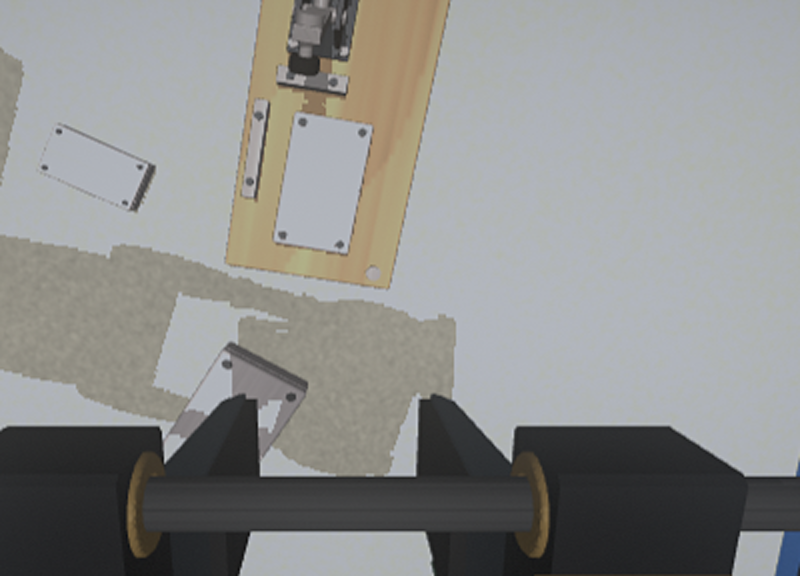

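The picture shows the plate's near corners at (263,147) and (344,161). The box top's corners are at (297,62), (336,69), (286,136) and (324,142). The fence's right edge is at x≈285→277, and the end stop's lower edge runs from (288,47) to (323,53).

Run:
```python
from h import *
c=shot("wrist")
P=lambda u,v,z: onz(c,(150+(u+.5)/2-.5,(v+.5)/1.8-.5),z)[:2].round(1)
pl=P(226,264,12),P(389,289,12),P(450,0,12),P(260,0,12); print("plate",pl,np.linalg.norm(pl[0]-pl[1]))
b=[P(295,111,40),P(372,124,40),P(349,255,40),P(273,244,40)]; print("box",b,np.mean(b,0),[np.linalg.norm(b[i]-b[(i+1)%4]).round(1) for i in range(4)])
f=P(270,100,26),P(255,198,26);print("fence",f,np.linalg.norm(f[0]-f[1]))
e=P(277,84,28),P(346,95,28);print("stop",e,np.linalg.norm(e[0]-e[1]))
a=lambda p,q: np.degrees(np.arctan2(*(p-q)[::-1])).round(1)
print("fix x dir:",a(pl[1],pl[2]),a(pl[0],pl[3]),"end dir",a(pl[1],pl[0])-90,"box",a(b[3],b[0]),a(b[2],b[1]),a(b[1],b[0])-90,"fence",a(f[1],f[0]),"stop",a(e[1],e[0])-90)
```

```text
plate (array([492.7, -91.7]), array([ 619.2, -113.2]), array([657.3, 110. ]), array([525.1, 110. ])) 128.3140678179911
box [array([549.8,  26. ]), array([602.8,  16.8]), array([587.3, -82.2]), array([532.2, -73.5])] [568.025 -28.225] [np.float64(53.8), np.float64(100.2), np.float64(55.8), np.float64(101.0)]
fence (array([531.5,  36.2]), array([518.6, -37.5])) 74.82045174950495
stop (array([536.9,  47.3]), array([584.9,  39.4])) 48.64576034969543
fix x dir: -99.7 -99.1 end dir -99.6 box -100.0 -98.9 -99.8 fence -99.9 stop -99.3
```

Emit:
{"method": "servo_tool", "body": {
  "commands": [
    {"dp":[4.5,1.6,0.9],"dr":[0.04,0,0]},
    {"dp":[9,3.2,1.8],"dr":[0.08,0,0]},
    {"dp":[14,5.0,2.7],"dr":[0.12,0,0]},
    {"dp":[19,6.8,3.6],"dr":[0.168,0,0]},
    {"dp":[21.6,7.7,4.2],"dr":[0.168,0,0]}
  ]
}}

```text
clock: 3.5
ee_pos: [621.0, -41.4, 118.0]
tool_rot: [0.703, 0.059, 0.706, -0.059]
wrist_force: [1.1, -0.4, 1.1]
gripper_width: 0.005
```

Emit:
{"method": "servo_tool", "body": {
  "commands": [
    {"dp":[0,0,0],"dr":[0,0,0]}
  ]
}}

```text
clock: 3.62
ee_pos: [620.1, -40.6, 116.3]
tool_rot: [0.702, 0.059, 0.707, -0.059]
wrist_force: [0.1, -0.0, 0.5]
gripper_width: 0.002
```

```bash
cat >> h.py <<'E'
EX=np.array([-.1668,-.986,0]);EY=np.array([.986,-.1668,0]);O=np.array([563.,58.7,0])
def where(tgt=None):
    s=bot.observe(); d=s["ee_pos"]-O; R=rot(s); f=s["wrist_force"]
    print("t",round(s["clock"],2),"fix",np.round([d@EX,d@EY,d[2]],1),"F",np.round([f@EX,f@EY,f[2]],1),"jaw",round(s["gripper_width"],2))
    print("tool in fix:",np.round(np.array([EX,EY,[0,0,1]])@R,3).tolist())
    if tgt is not None: print("dp cm",np.round(R.T@(O+tgt[0]*EX+tgt[1]*EY+np.array([0,0,tgt[2]])-s["ee_pos"])/10,2))
E
python3 -c "
from h import *
where((90,75,44)); where((90,50,44))"
```

```text
t 3.62 fix [ 88.4  72.8 116.3] F [-0.   0.1  0.5] jaw 0.0
tool in fix: [[-0.0, -1.0, -0.001], [-0.007, -0.001, 1.0], [-1.0, 0.0, -0.007]]
dp cm [ 7.23 -0.16  0.27]
t 3.62 fix [ 88.4  72.8 116.3] F [-0.   0.1  0.5] jaw 0.0
tool in fix: [[-0.0, -1.0, -0.001], [-0.007, -0.001, 1.0], [-1.0, 0.0, -0.007]]
dp cm [ 7.24 -0.16 -2.23]
```

Emit:
{"method": "servo_tool", "body": {
  "commands": [
    {"dp":[4,-0.1,0.25],"dr":[0,0,0]},
    {"dp":[7.2,-0.1,0.25],"dr":[0,0,0]},
    {"dp":[7.2,-0.1,0.25],"dr":[0,0,0]},
    {"dp":[7.2,-0.1,-0.5],"dr":[0,0,0]},
    {"dp":[7.2,-0.1,-1.0],"dr":[0,0,0]}
  ]
}}

```text
clock: 4.25
ee_pos: [609.9, -40.0, 46.1]
tool_rot: [0.703, 0.059, 0.706, -0.059]
wrist_force: [0.4, 0.4, 0.2]
gripper_width: 0.006
```

```bash
python3 -c "
from h import *
where((90,42,44))"
```

```text
t 4.25 fix [89.5 62.7 46.1] F [-0.4  0.3  0.2] jaw 0.01
tool in fix: [[-0.0, -1.0, -0.001], [-0.005, -0.001, 1.0], [-1.0, 0.0, -0.005]]
dp cm [ 0.22 -0.05 -2.07]
```

Emit:
{"method": "servo_tool", "body": {
  "commands": [
    {"dp":[0.2,0,-0.4],"dr":[0,0,0]},
    {"dp":[0.2,0,-0.8],"dr":[0,0,0]},
    {"dp":[0.2,0,-1.1],"dr":[0,0,0]},
    {"dp":[0.2,0,-1.4],"dr":[0,0,0]},
    {"dp":[0.2,0,-1.6],"dr":[0,0,0]}
  ]
}}

```text
clock: 4.88
ee_pos: [593.9, -37.3, 44.2]
tool_rot: [0.703, 0.059, 0.706, -0.059]
wrist_force: [-0.4, -0.4, -0.7]
gripper_width: 0.001
```

Emit:
{"method": "servo_tool", "body": {
  "commands": [
    {"dp":[0,0,-0.15],"dr":[0,0,0]},
    {"dp":[0,0,-0.25],"dr":[0,0,0]}
  ]
}}

```text
clock: 5.12
ee_pos: [591.4, -36.9, 44.2]
tool_rot: [0.703, 0.059, 0.706, -0.059]
wrist_force: [0.6, -0.0, -1.5]
gripper_width: 0.004
```

```bash
python3 -c "
from h import *
where((90,42,44))"
```

```text
t 5.12 fix [89.5 43.9 44.2] F [-0.1  0.6 -1.5] jaw 0.0
tool in fix: [[-0.0, -1.0, -0.001], [-0.005, -0.001, 1.0], [-1.0, 0.0, -0.005]]
dp cm [ 0.02 -0.05 -0.19]
```

Emit:
{"method": "servo_tool", "body": {
  "commands": [
    {"dp":[0,0,-0.2],"dr":[0,0,0]},
    {"dp":[0,0,-0.3],"dr":[0,0,0]}
  ]
}}

```text
clock: 5.38
ee_pos: [588.3, -36.4, 44.2]
tool_rot: [0.703, 0.059, 0.706, -0.059]
wrist_force: [-0.3, 0.2, -0.8]
gripper_width: 0.001
```

Emit:
{"method": "servo_tool", "body": {
  "commands": [
    {"dp":[0,0,-0.15],"dr":[0,0,0]},
    {"dp":[0,0,-0.3],"dr":[0,0,0]}
  ]
}}

```text
clock: 5.62
ee_pos: [585.2, -35.8, 44.2]
tool_rot: [0.703, 0.059, 0.706, -0.059]
wrist_force: [1.0, -0.2, 0.4]
gripper_width: 0.003
```

Run:
```python
from h import *
where()
c=[shot(n) for n in("scene","wrist","side")]
L=[]
for k,b in zip(c,((250,170,370,270),(200,40,400,200),(250,150,410,270))):
    L.append(cv2.resize(k[0]["pixels"][b[1]:b[3],b[0]:b[2]],(400,300),interpolation=cv2.INTER_CUBIC))
L.append(L[0]*0); save(c[0],"c.png",np.vstack([np.hstack(L[:2]),np.hstack(L[2:])]))
```

```text
t 5.62 fix [89.5 37.7 44.2] F [0.1 1.  0.4] jaw 0.0
tool in fix: [[-0.0, -1.0, -0.001], [-0.005, -0.001, 1.0], [-1.0, 0.0, -0.005]]
```

View pics/c.png

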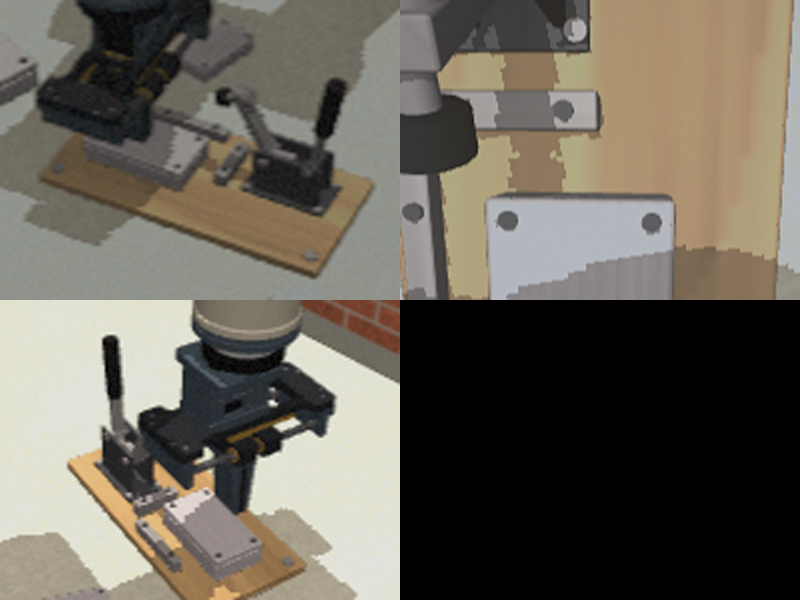

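The picture shows the closed fingers beside the box on its +y side, with the arm and handle clear. In the wrist image the box's upper corners are at (235,145) and (309,145).

Run:
```python
from h import *
c=shot("wrist")
for uv,z in(((234.8,145),40),((308.8,145),40),((213,110),26),((279,108.5),28)):
    d=onz(c,uv,z)-O; print(np.round([d@EX,d@EY],1))
```

```text
[ 34.1 -11.5]
[34.1 31.3]
[ 14.3 -27. ]
[13.5 13.2]
```

Run:
```python
from h import *
c=shot("wrist")
for uv,z in(((243.5,145),40),((336.5,145),40),((216.5,157),26),((300,109),28)):
    d=onz(c,uv,z)-O; print(np.round([d@EX,d@EY],1))
```

```text
[34.1 -6.4]
[34.  47.4]
[ 42.6 -27. ]
[13.8 25.9]
```

Emit:
{"method": "servo_tool", "body": {
  "commands": [
    {"dp":[0,0,-0.25],"dr":[0,0,0]},
    {"dp":[0,0,-0.5],"dr":[0,0,0]}
  ]
}}

```text
clock: 6.12
ee_pos: [580.2, -35.0, 44.2]
tool_rot: [0.703, 0.059, 0.706, -0.059]
wrist_force: [-0.1, 0.5, 0.3]
gripper_width: 0.006
```

Emit:
{"method": "servo_tool", "body": {
  "commands": [
    {"dp":[0,0,-0.25],"dr":[0,0,0]},
    {"dp":[0,0,-0.5],"dr":[0,0,0]}
  ]
}}

```text
clock: 6.38
ee_pos: [575.0, -34.1, 44.2]
tool_rot: [0.703, 0.059, 0.706, -0.059]
wrist_force: [0.5, 0.8, 0.2]
gripper_width: 0.006
```

Run:
```python
from h import *
where()
c=shot("wrist"); save(c,"d.png",cv2.resize(c[0]["pixels"][40:340,150:500],None,fx=2,fy=2,interpolation=cv2.INTER_CUBIC))
print([(np.round(d["rect"]).tolist(),round(d["confidence"],2)) for d in spotter.recognise(c[0],"box")[:3]])
```

```text
t 6.38 fix [89.5 27.3 44.2] F [-0.9  0.4  0.2] jaw 0.01
tool in fix: [[-0.0, -1.0, -0.001], [-0.005, -0.001, 1.0], [-1.0, 0.0, -0.005]]
[([257.0, 142.0, 355.0, 238.0], 0.76), ([8.0, 186.0, 133.0, 264.0], 0.58)]
```

View pics/d.png

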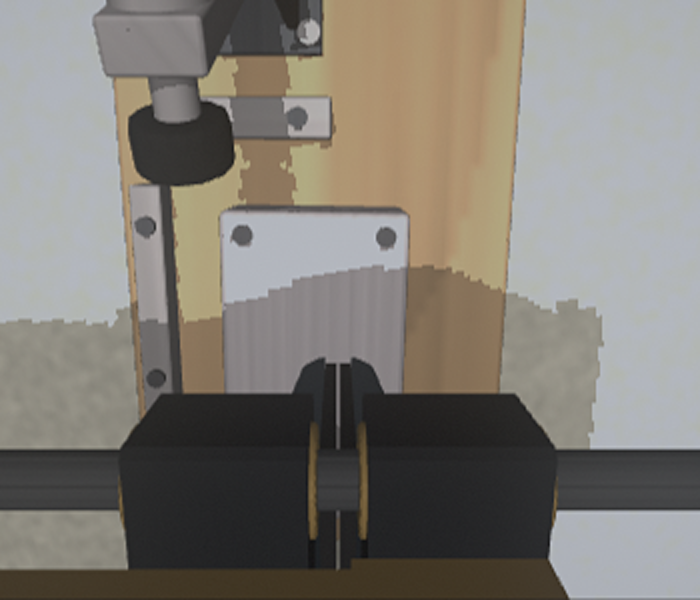

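The fingers appear in front of the box top in this view, yet the box hasn't moved and there is no force. I'll check the finger geometry by projection.

Run:
```python
from h import *
c=shot("wrist"); s=bot.observe(); R=rot(s); p=s["ee_pos"]
cr=lambda X:((proj(c,X)-[150,40])*2).round()
for x in(-30,0,22):
  for y in(-16,16):
    print(x,y,cr(p+R@[x,y,-13.5]),cr(p+R@[x,y,13.5]))
for z in(12,40): print("box",z,[cr(O+a*EX+b*EY+[0,0,z]).tolist() for a,b in((35,-9),(35,47),(135,47),(135,-9))])
print(np.array(c[0]["mount"]).round(3))
for n in("scene","side"):
  k=shot(n); print(n,[proj(k,p+R@[22,y,z]).round().tolist() for y in(-16,16) for z in(-13,13)], [proj(k,O+a*EX+b*EY+[0,0,40]).round().tolist() for a,b in((35,-9),(35,47),(135,47),(135,-9))])
  save(k,n+"2.png")
a=cv2.imread("pics/scene2.png")[170:270,240:370]; b=cv2.imread("pics/side2.png")[150:280,250:420]
cv2.imwrite("pics/e.png",np.vstack([cv2.resize(a,(390,300),interpolation=cv2.INTER_CUBIC),cv2.resize(b,(390,298),interpolation=cv2.INTER_CUBIC)]))
```

```text
-30 -16 [290. 493.] [392. 492.]
-30 16 [288. 379.] [394. 378.]
0 -16 [297. 444.] [384. 444.]
0 16 [295. 345.] [386. 345.]
22 -16 [301. 417.] [379. 417.]
22 16 [299. 327.] [381. 326.]
box 12 [[230.0, 206.0], [400.0, 206.0], [393.0, 481.0], [241.0, 480.0]]
box 40 [[215.0, 213.0], [408.0, 213.0], [400.0, 522.0], [229.0, 521.0]]
[[-0.00000e+00 -2.53000e-01  9.68000e-01 -1.87227e+02]
 [-1.00000e-03 -9.68000e-01 -2.53000e-01  7.08000e+01]
 [ 1.00000e+00 -1.00000e-03 -0.00000e+00 -6.56000e-01]
 [ 0.00000e+00  0.00000e+00  0.00000e+00  1.00000e+00]]
scene [[288.0, 216.0], [284.0, 221.0], [297.0, 219.0], [293.0, 225.0]] [[312.0, 214.0], [304.0, 227.0], [274.0, 216.0], [283.0, 204.0]]
side [[337.0, 249.0], [346.0, 246.0], [330.0, 242.0], [338.0, 239.0]] [[315.0, 232.0], [332.0, 224.0], [355.0, 247.0], [337.0, 255.0]]
```

View pics/e.png

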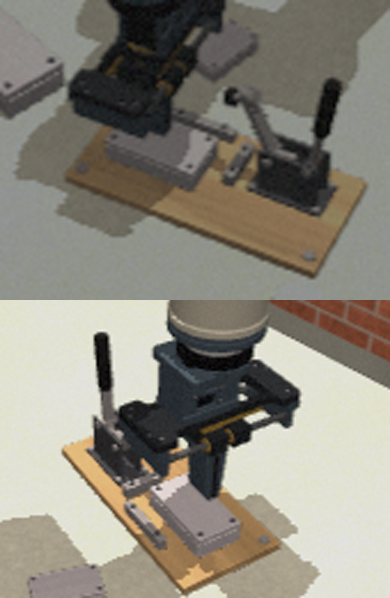

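Run:
```python
from h import *
s=bot.observe(); R=rot(s); p=s["ee_pos"]; print(s)
k=shot("side"); print([(x,proj(k,p+R@[x,0,0]).round(1).tolist()) for x in(-80,-57,-30,0,10,22)])
print("box corners top@flush-y0.5, x85",[proj(k,O+a*EX+b*EY+[0,0,40]).round().tolist() for a,b in((35,-28),(35,28),(135,28),(135,-28))])
print("plate",[proj(k,O+a*EX+b*EY+[0,0,12]).round().tolist() for a,b in((-115,-45),(-115,85),(160,85),(160,-45))])
im=k[0]["pixels"].copy()
save(k,"f.png",cv2.resize(im[190:290,280:410],(780,600),interpolation=cv2.INTER_CUBIC))
```

```text
{'clock': 6.625, 'joint_positions': array([-1.63087521e-01,  6.16533466e-01,  1.61851356e+00,  2.53319713e-04,
        9.11351813e-01,  3.33906369e-03]), 'joint_vel': array([ 0.00049893, -0.00037027, -0.00070185,  0.00068745,  0.00069969,
        0.00102249]), 'joint_efforts': array([ 2.20566255e-02, -8.65132785e+01, -2.57209432e+01,  6.23324770e-02,
        8.19826825e-02, -6.13351222e-04]), 'ee_pos': array([575.36883109, -34.19990431,  44.26129451]), 'tool_rot': array([ 0.70296523,  0.05903349,  0.7063416 , -0.05862147]), 'wrist_force': array([-0.90220027,  0.34542022, -0.15048149]), 'wrist_torque': array([-0.03891969,  0.02807376,  0.01683958]), 'gripper_width': 0.00162032431192893}
[(-80, [340.2, 212.7]), (-57, [339.7, 220.1]), (-30, [339.0, 228.5]), (0, [338.3, 237.5]), (10, [338.1, 240.4]), (22, [337.9, 243.9])]
box corners top@flush-y0.5, x85 [[308.0, 234.0], [326.0, 227.0], [349.0, 249.0], [330.0, 258.0]]
plate [[276.0, 214.0], [314.0, 200.0], [372.0, 255.0], [330.0, 275.0]]
```

View pics/f.png

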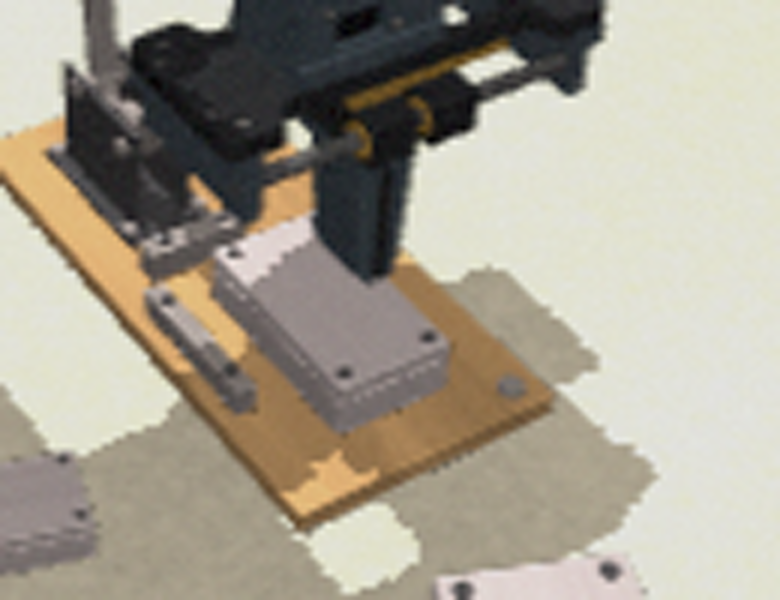

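In the side view the fingertips hang above the box, at about z≈55. The box and plate project where I measured them, so the tips seem shorter than stated. I'll confirm with a gentle touch down on the box top.

Emit:
{"method": "servo_tool", "body": {
  "commands": [
    {"dp":[0.3,0,0],"dr":[0,0,0]},
    {"dp":[0.6,0,0],"dr":[0,0,0]}
  ]
}}

```text
clock: 6.92
ee_pos: [575.4, -34.2, 38.0]
tool_rot: [0.703, 0.059, 0.706, -0.059]
wrist_force: [0.8, -0.2, -1.0]
gripper_width: 0.006
```

Emit:
{"method": "servo_tool", "body": {
  "commands": [
    {"dp":[0.2,0,0],"dr":[0,0,0]},
    {"dp":[0.4,0,0],"dr":[0,0,0]}
  ]
}}

```text
clock: 7.18
ee_pos: [575.3, -34.2, 33.8]
tool_rot: [0.703, 0.059, 0.706, -0.059]
wrist_force: [-0.1, -0.1, 0.2]
gripper_width: 0.0
```

Emit:
{"method": "servo_tool", "body": {
  "commands": [
    {"dp":[0.15,0,0],"dr":[0,0,0]},
    {"dp":[0.3,0,0],"dr":[0,0,0]}
  ]
}}

```text
clock: 7.42
ee_pos: [575.3, -34.2, 30.7]
tool_rot: [0.703, 0.059, 0.706, -0.059]
wrist_force: [0.0, -0.8, 0.2]
gripper_width: 0.004
```

Emit:
{"method": "servo_tool", "body": {
  "commands": [
    {"dp":[0.15,0,0],"dr":[0,0,0]}
  ]
}}

```text
clock: 7.55
ee_pos: [575.3, -34.2, 29.1]
tool_rot: [0.703, 0.059, 0.706, -0.059]
wrist_force: [0.9, -0.1, -0.2]
gripper_width: 0.005
```

Emit:
{"method": "servo_tool", "body": {
  "commands": [
    {"dp":[0.15,0,0],"dr":[0,0,0]}
  ]
}}

```text
clock: 7.68
ee_pos: [575.3, -34.2, 27.5]
tool_rot: [0.703, 0.059, 0.706, -0.059]
wrist_force: [-0.4, 0.5, 0.1]
gripper_width: 0.007
```

Emit:
{"method": "servo_tool", "body": {
  "commands": [
    {"dp":[0.15,0,0],"dr":[0,0,0]}
  ]
}}

```text
clock: 7.8
ee_pos: [575.3, -34.2, 25.9]
tool_rot: [0.703, 0.059, 0.706, -0.059]
wrist_force: [-0.0, -0.5, -0.2]
gripper_width: 0.001
```

Emit:
{"method": "servo_tool", "body": {
  "commands": [
    {"dp":[0.15,0,0],"dr":[0,0,0]}
  ]
}}

```text
clock: 7.92
ee_pos: [575.3, -34.2, 24.3]
tool_rot: [0.703, 0.059, 0.706, -0.059]
wrist_force: [0.1, 0.1, 0.2]
gripper_width: 0.003
```

Emit:
{"method": "servo_tool", "body": {
  "commands": [
    {"dp":[0.15,0,0],"dr":[0,0,0]}
  ]
}}

```text
clock: 8.05
ee_pos: [575.4, -34.2, 23.4]
tool_rot: [0.703, 0.059, 0.706, -0.059]
wrist_force: [-8.3, 1.1, 36.6]
gripper_width: 0.004
```

Emit:
{"method": "servo_tool", "body": {
  "commands": [
    {"dp":[0.15,0,0],"dr":[0,0,0]}
  ]
}}

```text
clock: 8.18
ee_pos: [575.4, -34.2, 23.3]
tool_rot: [0.703, 0.059, 0.706, -0.059]
wrist_force: [-11.7, 2.2, 45.8]
gripper_width: 0.001
```

Run:
```python
from h import *
where()
k=shot("side"); w=shot("wrist")
a=cv2.resize(k[0]["pixels"][190:290,280:410],(520,400),interpolation=cv2.INTER_CUBIC)
b=cv2.resize(w[0]["pixels"][60:360,150:510],(240,200))
im=np.zeros((600,520,3),np.uint8); im[:400]=a; im[400:,:240]=b
save(k,"g.png",im); save(w,"w3.png")
```

```text
t 8.18 fix [89.5 27.7 23.3] F [ -0.2 -11.9  45.8] jaw 0.0
tool in fix: [[-0.0, -1.0, -0.001], [-0.004, -0.001, 1.0], [-1.0, 0.0, -0.004]]
```

View pics/g.png

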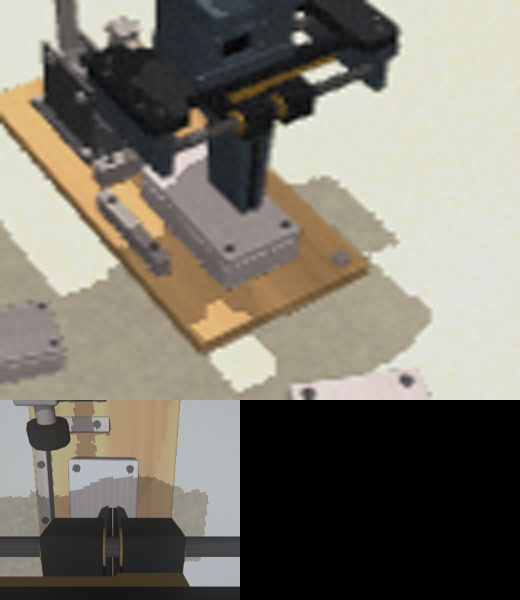

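The touch-down shows contact at TCP z≈23.5, so the tips stand at tool x≈-16.5 instead of +22. That agrees with both views. The contact is very stiff and reached about 46 N against the 25 N limit, so I'm backing off at once and will use sub-mm steps from here.

Emit:
{"method": "servo_tool", "body": {
  "commands": [
    {"dp":[-2,0,0],"dr":[0,0,0]},
    {"dp":[-2.5,0,2],"dr":[0,0,0]},
    {"dp":[-2.5,0,4.6],"dr":[0,0,0]},
    {"dp":[0,0,4.6],"dr":[0,0,0]},
    {"dp":[1.9,0,4.6],"dr":[0,0,0]}
  ]
}}

```text
clock: 8.9
ee_pos: [620.4, -41.8, 3.2]
tool_rot: [0.703, 0.059, 0.706, -0.059]
wrist_force: [0.1, -0.1, -0.3]
gripper_width: 0.005
```

Emit:
{"method": "servo_tool", "body": {
  "commands": [
    {"dp":[0,0,0],"dr":[0,0,0]}
  ]
}}

```text
clock: 9.02
ee_pos: [619.0, -41.5, 1.7]
tool_rot: [0.702, 0.059, 0.707, -0.059]
wrist_force: [0.9, 0.0, 0.2]
gripper_width: 0.007
```

Run:
```python
from h import *
where()
w=shot("wrist"); save(w,"h.png",cv2.resize(w[0]["pixels"][40:320,150:530],(760,560),interpolation=cv2.INTER_CUBIC))
```

```text
t 9.03 fix [89.5 71.9  1.7] F [-0.2  0.9  0.2] jaw 0.01
tool in fix: [[-0.0, -1.0, -0.001], [-0.008, -0.001, 1.0], [-1.0, 0.0, -0.008]]
```

View pics/h.png

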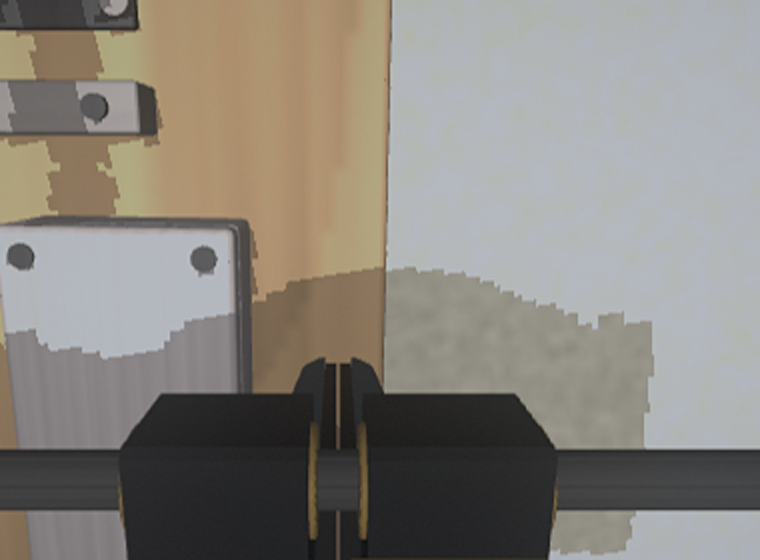

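The picture shows the box unmoved and the fingers clear beside it, with the box's right edge at crop col ~245 and the finger centre at 340. Now the sideways push.

Emit:
{"method": "servo_tool", "body": {
  "commands": [
    {"dp":[-0.15,0,-0.7],"dr":[0,0,0]},
    {"dp":[-0.15,0,-1.3],"dr":[0,0,0]},
    {"dp":[-0.15,0,-1.8],"dr":[0,0,0]},
    {"dp":[-0.15,0,-2.3],"dr":[0,0,0]},
    {"dp":[-0.15,0,-2.6],"dr":[0,0,0]}
  ]
}}

```text
clock: 9.7
ee_pos: [594.1, -37.4, 4.5]
tool_rot: [0.703, 0.059, 0.707, -0.059]
wrist_force: [2.9, -0.7, 2.1]
gripper_width: 0.004
```

```bash
cat >> h.py <<'E'
def edges(f=None):
    "box top edges and fence edge along scan lines in wrist picture, fixture mm"
    c=shot("wrist"); where()
    m=[d for d in spotter.cut_out(c[0],"box") if d["confidence"]>.3]
    for d in m[:3]:
        M=d["mask"].astype(np.uint8); q=[]
        for cnt in cv2.findContours(M,cv2.RETR_EXTERNAL,cv2.CHAIN_APPROX_NONE)[0]:
            q+= [onz(c,p[0],40)-O for p in cnt]
        q=np.array(q); X=q@EX;Y=q@EY
        print(round(d["confidence"],2),"x",X.min().round(1),X.max().round(1),"y",[np.round([Y[abs(X-x)<2].min(),Y[abs(X-x)<2].max()],1).tolist() for x in(45,60,75) if (abs(X-x)<2).any()])
    if f: save(c,f)
    return c
E
python3 -c "
from h import *
edges('p1.png')"
```

```text
t 9.75 fix [89.5 46.2  4.4] F [0.  1.2 2.1] jaw 0.01
tool in fix: [[-0.0, -1.0, -0.001], [-0.006, -0.001, 1.0], [-1.0, 0.0, -0.006]]
0.97 x 31.8 124.3 y [[-19.1, 37.5], [-19.3, 37.3], [-19.2, 35.1]]
0.88 x 65.1 83.4 y [[-111.7, -77.0]]
```

Emit:
{"method": "servo_tool", "body": {
  "commands": [
    {"dp":[0,0,-0.25],"dr":[0,0,0]},
    {"dp":[0,0,-0.5],"dr":[0,0,0]},
    {"dp":[0,0,-0.65],"dr":[0,0,0]}
  ]
}}

```text
clock: 10.18
ee_pos: [587.1, -36.2, 4.2]
tool_rot: [0.702, 0.059, 0.707, -0.059]
wrist_force: [2.2, -0.1, 0.9]
gripper_width: 0.006
```

Run:
```python
from h import *
c=edges('p2.png'); x=c[0]["pixels"]
save(c,"p2c.png",cv2.resize(x[60:260,170:390],(770,600),interpolation=cv2.INTER_CUBIC))
```

```text
t 10.22 fix [89.5 39.4  4.2] F [-0.1  2.1  0.9] jaw 0.0
tool in fix: [[-0.0, -1.0, -0.001], [-0.007, -0.001, 1.0], [-1.0, 0.0, -0.007]]
0.62 x 31.8 124.2 y [[-26.3, 30.4], [-26.8, 30.2], [-26.8, 27.5]]
0.6 x 63.1 87.1 y [[-118.7, -78.7]]
```

View pics/p2c.png

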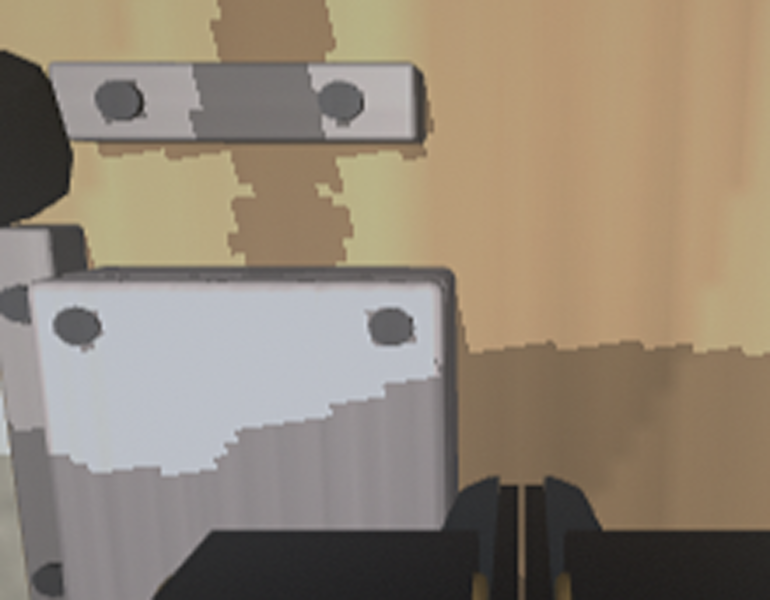

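The picture shows the box parallel to the fence with a gap of about 1 mm, and the fingers at its right side. Creeping the rest.

Emit:
{"method": "servo_tool", "body": {
  "commands": [
    {"dp":[0,0,-0.04],"dr":[0,0,0]}
  ]
}}

```text
clock: 10.4
ee_pos: [586.5, -36.1, 4.2]
tool_rot: [0.702, 0.059, 0.707, -0.059]
wrist_force: [2.6, -1.5, 1.7]
gripper_width: 0.002
```

Emit:
{"method": "servo_tool", "body": {
  "commands": [
    {"dp":[0,0,-0.03],"dr":[0,0,0]}
  ]
}}

```text
clock: 10.52
ee_pos: [586.3, -36.0, 4.2]
tool_rot: [0.702, 0.059, 0.707, -0.059]
wrist_force: [2.2, -1.2, 2.0]
gripper_width: 0.003
```

Emit:
{"method": "servo_tool", "body": {
  "commands": [
    {"dp":[0,0,-0.03],"dr":[0,0,0]}
  ]
}}

```text
clock: 10.65
ee_pos: [586.1, -36.0, 4.2]
tool_rot: [0.702, 0.059, 0.707, -0.059]
wrist_force: [2.0, -1.5, 0.8]
gripper_width: 0.007
```

Emit:
{"method": "servo_tool", "body": {
  "commands": [
    {"dp":[0,0,-0.04],"dr":[0,0,0]}
  ]
}}

```text
clock: 10.78
ee_pos: [585.9, -36.0, 4.2]
tool_rot: [0.702, 0.059, 0.707, -0.059]
wrist_force: [3.6, -0.6, -0.2]
gripper_width: 0.007
```

Emit:
{"method": "servo_tool", "body": {
  "commands": [
    {"dp":[0,0,-0.04],"dr":[0,0,0]}
  ]
}}

```text
clock: 10.9
ee_pos: [585.9, -36.0, 4.3]
tool_rot: [0.703, 0.059, 0.707, -0.059]
wrist_force: [5.3, -1.2, -0.4]
gripper_width: 0.006
```

Emit:
{"method": "servo_tool", "body": {
  "commands": [
    {"dp":[0,0,1],"dr":[0,0,0]},
    {"dp":[-5,0,1],"dr":[0,0,0]},
    {"dp":[-5,-4,-1],"dr":[0,0,0]},
    {"dp":[-5,-8,-3.8],"dr":[0,0,0]},
    {"dp":[-5,-8,-3.8],"dr":[0,0,0]}
  ]
}}

```text
clock: 11.52
ee_pos: [533.2, -110.3, 54.5]
tool_rot: [0.702, 0.06, 0.707, -0.059]
wrist_force: [0.6, 0.9, -0.2]
gripper_width: 0.008
```

```bash
python3 -c "
from h import *
edges('p3.png'); where((165,0.5,4.5))"
```

```text
t 11.57 fix [1.706e+02 1.000e-01 5.450e+01] F [-0.3  0.6  0.2] jaw 0.01
tool in fix: [[-0.0, -1.0, 0.001], [-0.007, 0.001, 1.0], [-1.0, 0.0, -0.007]]
0.74 x 71.6 124.1 y [[-163.2, -139.8]]
0.71 x 38.3 134.8 y [[-28.0, 27.3], [-28.1, 27.3], [-28.1, 27.3]]
t 11.62 fix [169.9   0.9  54.6] F [0.3 0.2 0.1] jaw 0.0
tool in fix: [[-0.0, -1.0, -0.0], [-0.006, -0.0, 1.0], [-1.0, 0.0, -0.006]]
dp cm [ 5.01  0.48 -0.01]
```

Emit:
{"method": "servo_tool", "body": {
  "commands": [
    {"dp":[3,0,0],"dr":[0,0,0]},
    {"dp":[5,0,0],"dr":[0,0,0]},
    {"dp":[5,0.8,0],"dr":[0,0,0]},
    {"dp":[5,1.6,0],"dr":[0,0,0]},
    {"dp":[5,2.2,0],"dr":[0,0,0]}
  ]
}}

```text
clock: 12.25
ee_pos: [539.7, -86.5, 5.4]
tool_rot: [0.703, 0.059, 0.706, -0.059]
wrist_force: [0.6, -1.8, -1.0]
gripper_width: 0.007
```

```bash
python3 -c "
from h import *
edges('p4.png')"
```

```text
t 12.3 fix [146.5   1.1   5.3] F [-1.5  0.2 -0.5] jaw 0.01
tool in fix: [[-0.0, -1.0, -0.001], [-0.005, -0.001, 1.0], [-1.0, 0.0, -0.005]]
0.89 x 70.3 120.7 y [[-143.7, -117.3]]
0.58 x 29.8 128.7 y [[-27.8, 27.0], [-28.1, 27.2], [-28.0, 27.1]]
```

Emit:
{"method": "servo_tool", "body": {
  "commands": [
    {"dp":[0,0.3,0],"dr":[0,0,0]},
    {"dp":[0,0.6,0],"dr":[0,0,0]},
    {"dp":[0,0.9,0],"dr":[0,0,0]},
    {"dp":[0,1.1,0],"dr":[0,0,0]}
  ]
}}

```text
clock: 12.85
ee_pos: [541.4, -75.5, 5.3]
tool_rot: [0.703, 0.059, 0.706, -0.059]
wrist_force: [-0.0, -3.2, 2.4]
gripper_width: 0.004
```

Run:
```python
from h import *
c=edges('p5.png')
x=c[0]["pixels"]; g=cv2.cvtColor(x,cv2.COLOR_RGB2GRAY)
for y in(5,15):   # grey profile along fixture x at given y, sampled at z=34
    X=np.arange(5,40,1.); uv=np.array([proj(c,O+a*EX+y*EY+[0,0,34]) for a in X],np.float32)
    print(y,cv2.remap(g,uv[:,0].reshape(1,-1),uv[:,1].reshape(1,-1),1).ravel().tolist(),uv[0],uv[-1])
k=shot("side"); w=x[:300,180:460]
save(c,"p5c.png",np.hstack([cv2.resize(w,(448,480)),cv2.resize(k[0]["pixels"][195:275,285:345],(352,480),interpolation=cv2.INTER_CUBIC)]))
```

```text
t 12.9 fix [135.7   1.1   5.2] F [1.7 0.1 1.1] jaw 0.01
tool in fix: [[-0.0, -1.0, -0.001], [-0.005, -0.001, 1.0], [-1.0, 0.0, -0.005]]
0.95 x 68.0 119.4 y [[-146.6, -108.2]]
0.94 x 19.1 117.2 y [[-27.7, 27.2], [-28.0, 26.7], [-28.1, 26.9]]
5 [0, 0, 0, 0, 0, 0, 0, 0, 0, 0, 0, 34, 58, 113, 125, 125, 125, 125, 126, 126, 127, 127, 128, 129, 128, 129, 129, 133, 177, 176, 176, 177, 177, 177, 177] [329.18127 -29.6876 ] [328.55954   57.290432]
15 [0, 0, 0, 0, 0, 0, 0, 0, 0, 0, 0, 30, 58, 164, 172, 172, 172, 173, 173, 173, 173, 174, 174, 175, 175, 175, 176, 176, 176, 176, 176, 177, 177, 177, 177] [352.87906  -29.733185] [350.87085   57.273197]
```

View pics/p5c.png

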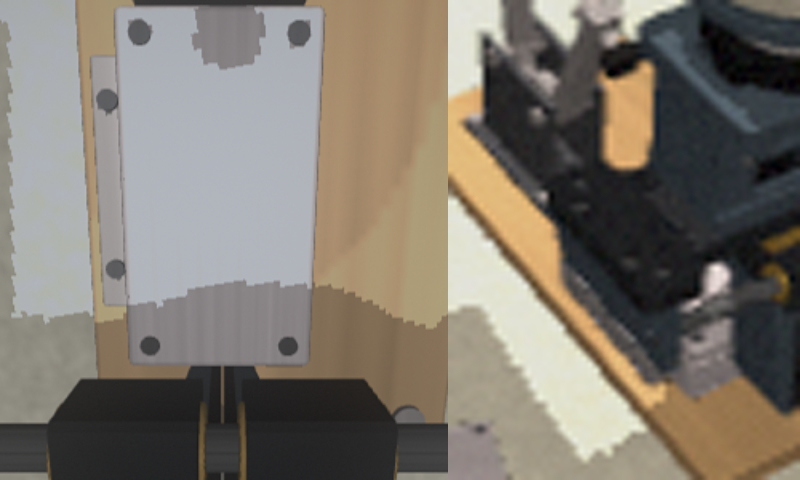

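The picture shows the box along the fence (fence strip to its left), with its front edge near the stop at the top. It has a few mm left to go. Creeping.

Emit:
{"method": "servo_tool", "body": {
  "commands": [
    {"dp":[0,0.1,0],"dr":[0,0,0]},
    {"dp":[0,0.18,0],"dr":[0,0,0]}
  ]
}}

```text
clock: 13.25
ee_pos: [541.5, -73.6, 5.1]
tool_rot: [0.703, 0.059, 0.706, -0.059]
wrist_force: [-0.2, -2.6, 0.1]
gripper_width: 0.005
```

Emit:
{"method": "servo_tool", "body": {
  "commands": [
    {"dp":[0,0.05,0],"dr":[0,0,0]}
  ]
}}

```text
clock: 13.38
ee_pos: [541.6, -73.1, 5.1]
tool_rot: [0.703, 0.059, 0.706, -0.059]
wrist_force: [-1.1, -2.4, 2.1]
gripper_width: 0.009
```

Emit:
{"method": "servo_tool", "body": {
  "commands": [
    {"dp":[0,0.05,0],"dr":[0,0,0]}
  ]
}}

```text
clock: 13.5
ee_pos: [541.7, -72.7, 5.1]
tool_rot: [0.703, 0.059, 0.706, -0.059]
wrist_force: [-0.5, -2.2, 1.2]
gripper_width: 0.006
```

Emit:
{"method": "servo_tool", "body": {
  "commands": [
    {"dp":[0,0.05,0],"dr":[0,0,0]}
  ]
}}

```text
clock: 13.62
ee_pos: [541.8, -72.1, 5.1]
tool_rot: [0.703, 0.059, 0.706, -0.059]
wrist_force: [-1.3, -3.3, 1.6]
gripper_width: 0.001
```

Emit:
{"method": "servo_tool", "body": {
  "commands": [
    {"dp":[0,0.05,0],"dr":[0,0,0]}
  ]
}}

```text
clock: 13.75
ee_pos: [541.8, -71.6, 5.1]
tool_rot: [0.703, 0.059, 0.706, -0.059]
wrist_force: [-0.8, -2.6, 1.4]
gripper_width: 0.002
```

Emit:
{"method": "servo_tool", "body": {
  "commands": [
    {"dp":[0,0.05,0],"dr":[0,0,0]}
  ]
}}

```text
clock: 13.88
ee_pos: [541.9, -71.1, 5.1]
tool_rot: [0.703, 0.059, 0.706, -0.059]
wrist_force: [-0.2, -3.1, 1.7]
gripper_width: 0.004
```

Emit:
{"method": "servo_tool", "body": {
  "commands": [
    {"dp":[0,0.05,0],"dr":[0,0,0]}
  ]
}}

```text
clock: 14.0
ee_pos: [542.0, -70.7, 5.1]
tool_rot: [0.703, 0.059, 0.706, -0.059]
wrist_force: [-1.7, -7.4, 1.0]
gripper_width: 0.003
```

Emit:
{"method": "servo_tool", "body": {
  "commands": [
    {"dp":[0,0.04,0],"dr":[0,0,0]}
  ]
}}

```text
clock: 14.12
ee_pos: [542.0, -70.6, 5.1]
tool_rot: [0.703, 0.059, 0.706, -0.059]
wrist_force: [-2.6, -9.6, 1.0]
gripper_width: 0.004
```

Emit:
{"method": "servo_tool", "body": {
  "commands": [
    {"dp":[0,-0.3,0],"dr":[0,0,0]},
    {"dp":[0,-1.5,0],"dr":[0,0,0]},
    {"dp":[-4,-2,0],"dr":[0,0,0]},
    {"dp":[-8,-6,0],"dr":[0,0,0]},
    {"dp":[-8,-6,0],"dr":[0,0,0]}
  ]
}}

```text
clock: 14.75
ee_pos: [533.8, -132.8, 87.8]
tool_rot: [0.705, 0.059, 0.705, -0.06]
wrist_force: [0.3, -0.7, -0.5]
gripper_width: 0.006
```

Run:
```python
from h import *
c=edges('p6.png'); g=cv2.cvtColor(c[0]["pixels"],cv2.COLOR_RGB2GRAY)
def prof(A,B,z,n):
    uv=np.array([proj(c,O+(A[0]+(B[0]-A[0])*t)*EX+(A[1]+(B[1]-A[1])*t)*EY+[0,0,z]) for t in np.linspace(0,1,n)],np.float32)
    return cv2.remap(g,uv[:,0].reshape(1,-1),uv[:,1].reshape(1,-1),1).ravel().tolist()
for x in(45,70,95): print("fence x",x,"y -40..-16",prof((x,-40),(x,-16),26,25),"at z40",prof((x,-40),(x,-16),40,25))
for y in(-15,0,15): print("stop y",y,"x 0..24",prof((0,y),(24,y),28,25),"z40",prof((0,y),(24,y),40,25))
```

```text
t 14.8 fix [192.5   2.   86.2] F [-1.2 -0.1 -0.1] jaw 0.0
tool in fix: [[0.001, -1.0, 0.001], [-0.003, 0.001, 1.0], [-1.0, -0.001, -0.003]]
0.97 x 73.4 126.4 y [[-164.3, -149.8]]
0.74 x 50.3 114.6 y [[-28.0, 27.0], [-27.9, 27.3]]
0.53 x 227.7 285.3 y []
fence x 45 y -40..-16 [0, 0, 0, 0, 0, 0, 0, 0, 0, 0, 0, 0, 0, 0, 0, 0, 0, 0, 0, 0, 0, 0, 0, 0, 0] at z40 [0, 0, 0, 0, 0, 0, 0, 0, 0, 0, 0, 0, 0, 0, 0, 0, 0, 0, 0, 0, 0, 0, 0, 0, 0]
fence x 70 y -40..-16 [145, 149, 131, 155, 154, 153, 155, 157, 159, 164, 146, 150, 170, 170, 170, 170, 170, 170, 169, 169, 169, 169, 170, 170, 170] at z40 [126, 133, 144, 147, 145, 152, 153, 154, 154, 156, 158, 162, 148, 157, 170, 169, 169, 170, 170, 170, 169, 169, 169, 170, 170]
fence x 95 y -40..-16 [154, 149, 134, 158, 158, 158, 160, 162, 164, 169, 125, 142, 173, 172, 172, 171, 172, 172, 171, 173, 172, 172, 172, 172, 171] at z40 [124, 146, 153, 155, 110, 153, 158, 156, 153, 123, 125, 171, 120, 163, 173, 172, 173, 172, 172, 172, 172, 172, 172, 172, 172]
stop y -15 x 0..24 [0, 0, 0, 0, 0, 0, 0, 0, 0, 0, 0, 0, 0, 0, 0, 0, 0, 0, 0, 0, 0, 0, 0, 0, 0] z40 [0, 0, 0, 0, 0, 0, 0, 0, 0, 0, 0, 0, 0, 0, 0, 0, 0, 0, 0, 0, 0, 0, 0, 0, 0]
stop y 0 x 0..24 [0, 0, 0, 0, 0, 0, 0, 0, 0, 0, 0, 0, 0, 0, 0, 0, 0, 0, 0, 0, 0, 0, 0, 0, 0] z40 [0, 0, 0, 0, 0, 0, 0, 0, 0, 0, 0, 0, 0, 0, 0, 0, 0, 0, 0, 0, 0, 0, 0, 0, 0]
stop y 15 x 0..24 [0, 0, 0, 0, 0, 0, 0, 0, 0, 0, 0, 0, 0, 0, 0, 0, 0, 0, 0, 0, 0, 0, 0, 0, 0] z40 [0, 0, 0, 0, 0, 0, 0, 0, 0, 0, 0, 0, 0, 0, 0, 0, 0, 0, 0, 0, 0, 0, 0, 0, 0]
```

Emit:
{"method": "servo_tool", "body": {
  "commands": [
    {"dp":[0,5,4],"dr":[0,0,0]},
    {"dp":[0,10,5.8],"dr":[0,0,0]},
    {"dp":[0,10.2,5.8],"dr":[0,0,0]},
    {"dp":[5,10.2,5.8],"dr":[0,0,0]},
    {"dp":[8.2,10.2,5.8],"dr":[0,0,0]}
  ]
}}

```text
clock: 15.48
ee_pos: [604.2, -38.9, 0.1]
tool_rot: [0.702, 0.059, 0.707, -0.059]
wrist_force: [-0.1, -0.1, 0.0]
gripper_width: 0.002
```

```bash
python3 -c "
from h import *
where((90,39.4,4.3))"
```

```text
t 15.47 fix [89.4 56.9  0.1] F [ 0.2 -0.1  0. ] jaw 0.0
tool in fix: [[0.0, -1.0, -0.001], [-0.008, -0.001, 1.0], [-1.0, -0.0, -0.008]]
dp cm [-0.4  -0.06 -1.75]
```

Emit:
{"method": "servo_tool", "body": {
  "commands": [
    {"dp":[-0.4,0,-0.6],"dr":[0,0,0]},
    {"dp":[-0.4,0,-1.2],"dr":[0,0,0]},
    {"dp":[-0.4,0,-1.6],"dr":[0,0,0]},
    {"dp":[-0.4,0,-1.73],"dr":[0,0,0]},
    {"dp":[-0.4,0,-1.75],"dr":[0,0,0]}
  ]
}}

```text
clock: 16.1
ee_pos: [587.2, -36.1, 4.9]
tool_rot: [0.702, 0.059, 0.707, -0.059]
wrist_force: [0.0, 0.3, -0.6]
gripper_width: 0.009
```

Emit:
{"method": "servo_tool", "body": {
  "commands": [
    {"dp":[0,0,-0.04],"dr":[0,0,0]}
  ]
}}

```text
clock: 16.23
ee_pos: [587.1, -36.1, 5.1]
tool_rot: [0.702, 0.059, 0.707, -0.059]
wrist_force: [-0.2, 0.0, 0.2]
gripper_width: 0.004
```

Emit:
{"method": "servo_tool", "body": {
  "commands": [
    {"dp":[0,0,-0.08],"dr":[0,0,0]}
  ]
}}

```text
clock: 16.35
ee_pos: [586.4, -36.0, 5.1]
tool_rot: [0.702, 0.059, 0.707, -0.059]
wrist_force: [-0.1, 0.2, 0.5]
gripper_width: 0.005
```

Emit:
{"method": "servo_tool", "body": {
  "commands": [
    {"dp":[0,0,-0.06],"dr":[0,0,0]}
  ]
}}

```text
clock: 16.48
ee_pos: [585.9, -35.9, 5.1]
tool_rot: [0.702, 0.059, 0.707, -0.059]
wrist_force: [1.4, -0.3, -0.4]
gripper_width: 0.006
```

Emit:
{"method": "servo_tool", "body": {
  "commands": [
    {"dp":[0,0,-0.05],"dr":[0,0,0]}
  ]
}}

```text
clock: 16.6
ee_pos: [585.9, -35.9, 5.2]
tool_rot: [0.703, 0.059, 0.707, -0.059]
wrist_force: [2.6, -0.7, -0.5]
gripper_width: 0.005
```

Emit:
{"method": "servo_tool", "body": {
  "commands": [
    {"dp":[0,0,-0.06],"dr":[0,0,0]}
  ]
}}

```text
clock: 16.73
ee_pos: [585.9, -35.9, 5.3]
tool_rot: [0.703, 0.059, 0.706, -0.059]
wrist_force: [3.8, -0.9, -0.8]
gripper_width: 0.005
```

The side contact came at the same place as before (585.9) and held, so the box is still flush with the fence. Now to the clamp handle.

Emit:
{"method": "servo_tool", "body": {
  "commands": [
    {"dp":[0,0,1.2],"dr":[0,0,0]},
    {"dp":[-6,0,1.5],"dr":[0,0,0]},
    {"dp":[-12,0,1.5],"dr":[0,0,0]},
    {"dp":[-17.5,1,0],"dr":[0,0,0]},
    {"dp":[-17.5,4,-3],"dr":[0,0,0]}
  ]
}}

```text
clock: 17.35
ee_pos: [566.8, 7.7, 184.7]
tool_rot: [0.706, 0.06, 0.703, -0.06]
wrist_force: [0.3, 0.8, -0.3]
gripper_width: 0.006
```

Run:
```python
from h import *
where((-35,0,150))
k=[shot("side"),shot("scene")]
g=[spotter.landmark_of(c[0],"grip_center") for c in k]; print([[(np.round(d["xy"],1),d["confidence"]) for d in q[:1]] for q in g])
if all(g):
    X=tri(k,[q[0]["xy"] for q in g])-O; print("grip fix",X@EX,X@EY,X[2])
X=O-72*EX+[0,0,62]; 
for th in(0,.1): P=O+(-72-80*np.cos(1.49-th))*EX+[0,0,62+80*np.sin(1.49-th)]; print([proj(c,P).round(1) for c in k])
```

```text
t 17.35 fix [ 49.6  12.2 184.7] F [-0.8  0.1 -0.3] jaw 0.01
tool in fix: [[-0.0, -1.0, 0.001], [0.004, 0.001, 1.0], [-1.0, 0.0, 0.004]]
dp cm [ 3.47  8.46 -1.24]
[[(array([294. , 178.4]), 0.63)], [(array([347. , 207.1]), 0.61)]]
grip fix -79.89601920728057 -0.06211551911611615 135.7728792723205
[array([295.3, 177.3]), array([347.6, 204.9])]
[array([293.8, 176.2]), array([350.2, 206.1])]
```

Emit:
{"method": "servo_tool", "body": {
  "commands": [
    {"dp":[0,4,-1.0],"dr":[0,0,0]},
    {"dp":[1,8,-1.3],"dr":[0,0,0]},
    {"dp":[3.5,8.4,-1.3],"dr":[0,0,0]},
    {"dp":[4.3,8.4,-1.3],"dr":[0,0,0]},
    {"dp":[4.3,8.4,-1.3],"dr":[0,0,0]}
  ]
}}

```text
clock: 18.18
ee_pos: [564.8, 93.0, 137.3]
tool_rot: [0.703, 0.059, 0.707, -0.059]
wrist_force: [-0.6, 0.2, -0.5]
gripper_width: 0.004
```

```bash
cat >> h.py <<'E'
def path(phis,r=95,hy=15.5,tx=16.5):
    s=bot.observe(); R=rot(s); where()
    for ph in phis:
        t=np.array([-72-r*np.cos(ph)+9*np.sin(ph)+hy,0,62+r*np.sin(ph)+9*np.cos(ph)-tx])
        print(ph,"fix",t.round(1),"dp",np.round(R.T@(O+t[0]*EX+t[1]*EY+[0,0,t[2]]-s["ee_pos"])/10,2))
E
python3 -c "
from h import *
path([1.49,1.45,1.4,1.3,1.2,1.1,1.0,.9,.8])"
```

```text
t 18.18 fix [-34.1  -3.9 137.3] F [-0.1 -0.6 -0.5] jaw 0.0
tool in fix: [[0.001, -1.0, -0.001], [-0.005, -0.001, 1.0], [-1.0, -0.001, -0.005]]
1.49 fix [-55.2   0.  140.9] dp [-0.37  2.11  0.39]
1.45 fix [-59.    0.  140.9] dp [-0.36  2.49  0.39]
1.4 fix [-63.8   0.  140.6] dp [-0.34  2.96  0.39]
1.3 fix [-73.2   0.  139.4] dp [-0.22  3.91  0.39]
1.2 fix [-82.5   0.  137.3] dp [-0.01  4.84  0.39]
1.1 fix [-91.6   0.  134.2] dp [0.3  5.74 0.4 ]
1.0 fix [-100.3    0.   130.3] dp [0.69 6.61 0.4 ]
0.9 fix [-108.5    0.   125.5] dp [1.17 7.44 0.4 ]
0.8 fix [-116.2    0.   119.9] dp [1.73 8.21 0.41]
```

Emit:
{"method": "servo_tool", "body": {
  "commands": [
    {"dp":[-0.37,1.5,0.39],"dr":[0,0,0]},
    {"dp":[-0.37,2.1,0.39],"dr":[0,0,0]},
    {"dp":[-0.36,2.5,0.39],"dr":[0,0,0]},
    {"dp":[-0.34,2.96,0.39],"dr":[0,0,0]}
  ]
}}

```text
clock: 18.68
ee_pos: [573.9, 121.0, 141.1]
tool_rot: [0.703, 0.058, 0.706, -0.059]
wrist_force: [0.1, -8.3, 3.9]
gripper_width: 0.004
```

```bash
python3 -c "
from h import *
path([1.4,1.3,1.2,1.1,1.0,.9,.8])"
```

```text
t 18.68 fix [-63.3   0.3 141.1] F [8.2 1.5 3.9] jaw 0.0
tool in fix: [[0.002, -1.0, -0.001], [-0.004, -0.001, 1.0], [-1.0, -0.002, -0.004]]
1.4 fix [-63.8   0.  140.6] dp [ 0.04  0.05 -0.03]
1.3 fix [-73.2   0.  139.4] dp [ 0.16  1.   -0.03]
1.2 fix [-82.5   0.  137.3] dp [ 0.37  1.93 -0.03]
1.1 fix [-91.6   0.  134.2] dp [ 0.68  2.83 -0.03]
1.0 fix [-100.3    0.   130.3] dp [ 1.07  3.7  -0.02]
0.9 fix [-108.5    0.   125.5] dp [ 1.55  4.53 -0.02]
0.8 fix [-116.2    0.   119.9] dp [ 2.11  5.3  -0.02]
```

Contact is at 8 N, as expected. Continuing on the arc.

Emit:
{"method": "servo_tool", "body": {
  "commands": [
    {"dp":[0.16,1.0,0],"dr":[0,0,0]},
    {"dp":[0.37,1.93,0],"dr":[0,0,0]},
    {"dp":[0.68,2.83,0],"dr":[0,0,0]},
    {"dp":[1.07,3.7,0],"dr":[0,0,0]},
    {"dp":[1.55,4.53,0],"dr":[0,0,0]}
  ]
}}

```text
clock: 19.3
ee_pos: [581.6, 165.6, 126.1]
tool_rot: [0.703, 0.058, 0.706, -0.06]
wrist_force: [-1.7, -5.7, 7.3]
gripper_width: 0.006
```

```bash
python3 -c "
from h import *
path([.9,.8,.7,.6,.5,.45,.4])"
```

```text
t 19.3 fix [-108.5    0.6  126.1] F [ 5.9 -0.7  7.3] jaw 0.01
tool in fix: [[0.003, -1.0, -0.001], [-0.003, -0.001, 1.0], [-1.0, -0.003, -0.003]]
0.9 fix [-108.5    0.   125.5] dp [ 0.06 -0.   -0.06]
0.8 fix [-116.2    0.   119.9] dp [ 0.61  0.77 -0.05]
0.7 fix [-123.4    0.   113.6] dp [ 1.25  1.49 -0.05]
0.6 fix [-129.8    0.   106.6] dp [ 1.95  2.13 -0.05]
0.5 fix [-135.6    0.    98.9] dp [ 2.71  2.71 -0.04]
0.45 fix [-138.1    0.    94.9] dp [ 3.11  2.97 -0.04]
0.4 fix [-140.5    0.    90.8] dp [ 3.52  3.21 -0.04]
```

Emit:
{"method": "servo_tool", "body": {
  "commands": [
    {"dp":[0.61,0.77,0],"dr":[0,0,0]},
    {"dp":[1.25,1.49,0],"dr":[0,0,0]},
    {"dp":[1.95,2.13,0],"dr":[0,0,0]},
    {"dp":[2.71,2.71,-0.05],"dr":[0,0,0]}
  ]
}}

```text
clock: 19.8
ee_pos: [586.1, 192.3, 99.4]
tool_rot: [0.704, 0.058, 0.705, -0.06]
wrist_force: [0.2, -5.8, 4.7]
gripper_width: 0.004
```

```bash
python3 -c "
from h import *
path([.5,.45,.4,.35,.3,.25,.2,.15,.1])"
```

```text
t 19.8 fix [-135.6    0.5   99.4] F [5.7 1.1 4.7] jaw 0.0
tool in fix: [[0.003, -1.0, -0.001], [-0.002, -0.001, 1.0], [-1.0, -0.003, -0.002]]
0.5 fix [-135.6    0.    98.9] dp [ 0.05 -0.01 -0.05]
0.45 fix [-138.1    0.    94.9] dp [ 0.45  0.25 -0.04]
0.4 fix [-140.5    0.    90.8] dp [ 0.86  0.49 -0.04]
0.35 fix [-142.7    0.    86.5] dp [ 1.28  0.71 -0.04]
0.3 fix [-144.6    0.    82.2] dp [ 1.72  0.9  -0.04]
0.25 fix [-146.3    0.    77.7] dp [ 2.16  1.08 -0.04]
0.2 fix [-147.8    0.    73.2] dp [ 2.62  1.23 -0.04]
0.15 fix [-149.1    0.    68.6] dp [ 3.08  1.36 -0.04]
0.1 fix [-150.1    0.    63.9] dp [ 3.54  1.46 -0.04]
```

Emit:
{"method": "servo_tool", "body": {
  "commands": [
    {"dp":[0.45,0.25,0],"dr":[0,0,0]},
    {"dp":[0.86,0.49,0],"dr":[0,0,0]},
    {"dp":[1.28,0.71,0],"dr":[0,0,0]}
  ]
}}

```text
clock: 20.18
ee_pos: [587.5, 199.0, 87.2]
tool_rot: [0.704, 0.057, 0.705, -0.06]
wrist_force: [-2.0, -6.2, 10.9]
gripper_width: 0.005
```

Run:
```python
from h import *
path([.35,.3,.25,.2,.15,.1])
k=[shot("side"),shot("scene")]
for c in k:
  print([(np.round(d["xy"],1).tolist(),round(d["confidence"],2)) for d in spotter.landmark_of(c[0],"grip_center")[:2]],
   [(th,proj(c,O+(-72-80*np.cos(th))*EX+[0,0,62+80*np.sin(th)]).round(1).tolist()) for th in(.6,.5,.4,.3,.1)])
a,b=k[0][0]["pixels"][150:270,250:410],k[1][0]["pixels"][160:280,260:420]
save(k[0],"q.png",np.vstack([cv2.resize(i,(400,300),interpolation=cv2.INTER_CUBIC) for i in(a,b)]))
```

```text
t 20.18 fix [-142.4    0.7   87.2] F [ 6.5 -0.9 10.9] jaw 0.01
tool in fix: [[0.003, -1.0, -0.002], [-0.001, -0.002, 1.0], [-1.0, -0.003, -0.001]]
0.35 fix [-142.7    0.    86.5] dp [ 0.06  0.02 -0.07]
0.3 fix [-144.6    0.    82.2] dp [ 0.5   0.22 -0.07]
0.25 fix [-146.3    0.    77.7] dp [ 0.94  0.39 -0.07]
0.2 fix [-147.8    0.    73.2] dp [ 1.4   0.54 -0.07]
0.15 fix [-149.1    0.    68.6] dp [ 1.85  0.67 -0.07]
0.1 fix [-150.1    0.    63.9] dp [ 2.32  0.78 -0.07]
[([280.5, 177.1], 0.49)] [(0.6, [284.9, 177.7]), (0.5, [284.3, 179.1]), (0.4, [283.8, 180.6]), (0.3, [283.5, 182.3]), (0.1, [283.1, 186.3])]
[([367.8, 223.8], 0.68)] [(0.6, [366.5, 220.4]), (0.5, [367.6, 222.5]), (0.4, [368.6, 224.7]), (0.3, [369.3, 226.8]), (0.1, [369.8, 230.8])]
```

Emit:
{"method": "servo_tool", "body": {
  "commands": [
    {"dp":[0.28,0.12,0],"dr":[0,0,0]},
    {"dp":[0.5,0.22,0],"dr":[0,0,0]},
    {"dp":[0.72,0.3,0],"dr":[0,0,0]},
    {"dp":[0.94,0.39,0],"dr":[0,0,0]}
  ]
}}

```text
clock: 20.88
ee_pos: [588.3, 202.7, 78.3]
tool_rot: [0.704, 0.057, 0.705, -0.06]
wrist_force: [-3.0, -6.4, 11.0]
gripper_width: 0.007
```

Emit:
{"method": "servo_tool", "body": {
  "commands": [
    {"dp":[0.25,0.08,-0.03],"dr":[0,0,0]},
    {"dp":[0.5,0.16,-0.05],"dr":[0,0,0]}
  ]
}}

```text
clock: 21.12
ee_pos: [588.5, 204.1, 74.1]
tool_rot: [0.705, 0.057, 0.704, -0.06]
wrist_force: [-0.5, -5.7, 9.6]
gripper_width: 0.008
```

Run:
```python
from h import *
path([.2,.15,.1])
```

```text
t 21.12 fix [-147.6    0.8   74.1] F [5.7 0.4 9.6] jaw 0.01
tool in fix: [[0.004, -1.0, -0.002], [0.001, -0.002, 1.0], [-1.0, -0.004, 0.001]]
0.2 fix [-147.8    0.    73.2] dp [ 0.09  0.02 -0.08]
0.15 fix [-149.1    0.    68.6] dp [ 0.55  0.15 -0.09]
0.1 fix [-150.1    0.    63.9] dp [ 1.02  0.25 -0.09]
```

Emit:
{"method": "servo_tool", "body": {
  "commands": [
    {"dp":[0.2,0.06,-0.05],"dr":[0,0,0]},
    {"dp":[0.4,0.11,-0.08],"dr":[0,0,0]}
  ]
}}

```text
clock: 21.38
ee_pos: [588.5, 205.0, 70.9]
tool_rot: [0.705, 0.057, 0.704, -0.06]
wrist_force: [0.7, -5.7, 7.9]
gripper_width: 0.004
```

Emit:
{"method": "servo_tool", "body": {
  "commands": [
    {"dp":[0.15,0.04,-0.05],"dr":[0,0,0]},
    {"dp":[0.25,0.07,-0.05],"dr":[0,0,0]}
  ]
}}

```text
clock: 21.62
ee_pos: [588.6, 205.5, 69.0]
tool_rot: [0.706, 0.057, 0.704, -0.06]
wrist_force: [0.2, -5.2, 7.4]
gripper_width: 0.003
```

Emit:
{"method": "servo_tool", "body": {
  "commands": [
    {"dp":[0.12,0.03,0],"dr":[0,0,0]},
    {"dp":[0.22,0.06,0],"dr":[0,0,0]}
  ]
}}

```text
clock: 21.88
ee_pos: [588.8, 205.8, 67.3]
tool_rot: [0.706, 0.057, 0.703, -0.06]
wrist_force: [-1.9, -4.9, 7.4]
gripper_width: 0.01
```

Emit:
{"method": "servo_tool", "body": {
  "commands": [
    {"dp":[0.08,0.02,0],"dr":[0,0,0]},
    {"dp":[0.15,0.03,0],"dr":[0,0,0]}
  ]
}}

```text
clock: 22.12
ee_pos: [588.9, 206.0, 66.3]
tool_rot: [0.706, 0.057, 0.703, -0.06]
wrist_force: [-1.7, -3.3, 6.9]
gripper_width: 0.003
```

Emit:
{"method": "servo_tool", "body": {
  "commands": [
    {"dp":[0.06,0.01,0],"dr":[0,0,0]},
    {"dp":[0.12,0.02,0],"dr":[0,0,0]}
  ]
}}

```text
clock: 22.38
ee_pos: [588.9, 206.1, 65.6]
tool_rot: [0.706, 0.057, 0.703, -0.06]
wrist_force: [-2.3, -3.0, 6.9]
gripper_width: 0.011
```

Emit:
{"method": "servo_tool", "body": {
  "commands": [
    {"dp":[0.06,0.01,0],"dr":[0,0,0]},
    {"dp":[0.12,0.02,0],"dr":[0,0,0]}
  ]
}}

```text
clock: 22.62
ee_pos: [589.0, 206.2, 64.8]
tool_rot: [0.706, 0.056, 0.703, -0.06]
wrist_force: [-1.6, -3.2, 6.6]
gripper_width: 0.004
```

Emit:
{"method": "servo_tool", "body": {
  "commands": [
    {"dp":[0.06,0.01,0],"dr":[0,0,0]},
    {"dp":[0.12,0.02,0],"dr":[0,0,0]}
  ]
}}

```text
clock: 22.88
ee_pos: [589.0, 206.4, 64.0]
tool_rot: [0.706, 0.056, 0.703, -0.06]
wrist_force: [-1.6, -2.5, 6.4]
gripper_width: 0.006
```

Emit:
{"method": "servo_tool", "body": {
  "commands": [
    {"dp":[0.07,0.01,0],"dr":[0,0,0]},
    {"dp":[0.13,0.01,0],"dr":[0,0,0]},
    {"dp":[0.17,0.02,0],"dr":[0,0,0]}
  ]
}}

```text
clock: 23.25
ee_pos: [589.0, 206.5, 63.0]
tool_rot: [0.707, 0.056, 0.703, -0.06]
wrist_force: [-3.1, -3.9, 12.1]
gripper_width: 0.009
```

Emit:
{"method": "servo_tool", "body": {
  "commands": [
    {"dp":[0.09,0,0],"dr":[0,0,0]}
  ]
}}

```text
clock: 23.38
ee_pos: [589.1, 206.5, 62.9]
tool_rot: [0.707, 0.056, 0.703, -0.06]
wrist_force: [-3.1, -4.2, 14.8]
gripper_width: 0.009
```

Emit:
{"method": "servo_tool", "body": {
  "commands": [
    {"dp":[0.1,0,0],"dr":[0,0,0]}
  ]
}}

```text
clock: 23.5
ee_pos: [589.1, 206.5, 62.9]
tool_rot: [0.707, 0.056, 0.702, -0.06]
wrist_force: [-4.8, -3.5, 16.5]
gripper_width: 0.001
```

The stop is felt: no more motion while the force rises to about 17 N. I'll lift off, then move well clear for a last look.

Emit:
{"method": "servo_tool", "body": {
  "commands": [
    {"dp":[-3,0,0],"dr":[0,0,0]},
    {"dp":[-9,0,0],"dr":[0,0,0]},
    {"dp":[-15,-3,0],"dr":[0,0,0]},
    {"dp":[-20,-8,0],"dr":[0,0,0]},
    {"dp":[-25,-13,0],"dr":[0,0,0]}
  ]
}}

```text
clock: 24.12
ee_pos: [568.3, 93.4, 300.5]
tool_rot: [0.707, 0.056, 0.702, -0.06]
wrist_force: [0.0, -0.8, 0.4]
gripper_width: 0.004
```

Emit:
{"method": "servo_tool", "body": {
  "commands": [
    {"dp":[0,-6,0],"dr":[0,0,0]},
    {"dp":[0,-12,0],"dr":[0,0,0]},
    {"dp":[0,-15,0],"dr":[0,0,0]},
    {"dp":[0,-15,0],"dr":[0,0,0]}
  ]
}}

```text
clock: 24.62
ee_pos: [543.4, -56.3, 301.4]
tool_rot: [0.707, 0.057, 0.702, -0.061]
wrist_force: [-0.6, 0.9, -0.4]
gripper_width: 0.004
```

Run:
```python
from h import *
w=edges("z1.png"); k=shot("side"); save(k,"z2.png")
for c in(w,k):
    print({l:[(np.round(d["xy"],1).tolist(),round(d["confidence"],2)) for d in spotter.landmark_of(c[0],l)[:1]] for l in("tip","grip_center","box_center")},
     "exp tip",proj(c,O+40*EX+[0,0,40]).round(1),"grip",[proj(c,O+(-72-80*np.cos(t))*EX+[0,0,62+80*np.sin(t)]).round(1).tolist() for t in(.1,.2)],"box",proj(c,O+65*EX+.5*EY+[0,0,26]).round(1))
save(w,"zc.png",np.hstack([cv2.resize(w[0]["pixels"][0:300,200:440],(400,500),interpolation=cv2.INTER_CUBIC),cv2.resize(k[0]["pixels"][165:285,255:375],(400,500),interpolation=cv2.INTER_CUBIC)]))
```

```text
t 24.68 fix [ 1.154e+02 -1.000e-01  3.013e+02] F [-0.7  0.6  0.4] jaw 0.0
tool in fix: [[0.005, -1.0, -0.002], [0.007, -0.002, 1.0], [-1.0, -0.005, 0.007]]
0.97 x 67.2 122.7 y [[-173.1, -130.2]]
0.84 x 13.8 111.7 y [[-27.5, 26.9], [-27.7, 27.1], [-28.0, 27.3]]
{'tip': [], 'grip_center': [], 'box_center': [([319.3, 133.4], 0.66)]} exp tip [317.7 111.9] grip [[317.8, -72.5], [317.8, -75.3]] box [318.1 130.8]
{'tip': [([323.0, 230.6], 0.39)], 'grip_center': [([284.7, 185.8], 0.49)], 'box_center': [([279.3, 277.9], 0.97)]} exp tip [318.6 231.5] grip [[283.1, 186.3], [283.2, 184.3]] box [323.9 241. ]
```

View pics/zc.png

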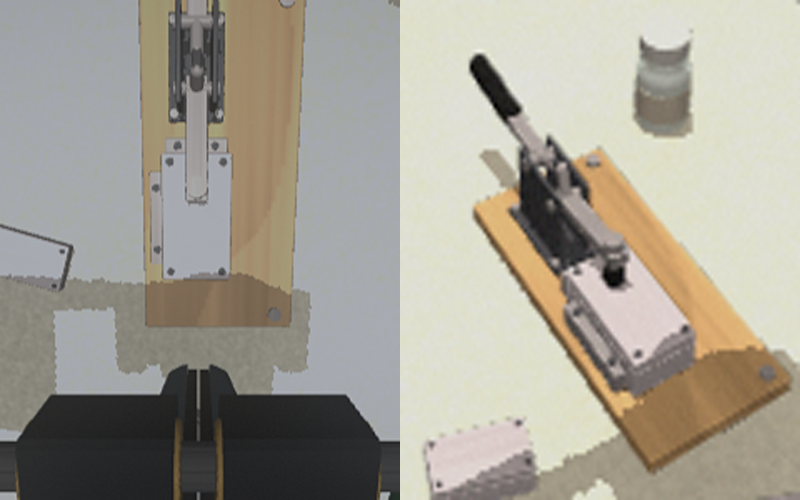

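The last picture shows the box flush with fence and end stop, the rubber tip on it at side ≈(318,231) and the handle lying nearly level. The robot is clear, so I'm handing in.

```bash
python3 -c "
from bench import close_job
print(close_job())"
```

```text
the job is handed in; nothing more can be done
None
```

The box is flush against the fence and end stop with the clamp closed on it, but I went over your 25 N limit once along the way. The job is handed in at about 24.7 s, with the robot clear of everything.

**What I did**
- **Box:** I slid it sideways to the fence and pressed it home on the end stop at about 10 N. A second side push stopped at the same point, so the box had not come away from the fence.
- **Clamp:** I swung the handle over until it stopped moving. The push peaked at about 13 N on the way, fell to about 7 N past the dead point, then rose to about 17 N on the stop.

**Last checks**
- **Pictures:** The wrist and side pictures show the box tight against both blocks, the rubber tip on the box and the handle nearly level.
- **Handle:** The side-view estimate puts it about 0.1 to 0.2 rad above horizontal, where fully home is 0.10. The solid stop I felt is the better evidence.
- **Box position:** It measures x about 14 to 115 mm and y about -28 to 27 mm in the fixture's frame. The end stop measured x about 15.5 mm and the fence y about -27.5 mm, so both agree within camera accuracy.

**What failed or disagreed**
- **Force limit:** The fingertips turned out to sit about 38 mm further back than stated, so my first pass went over the box without touching it. When I lowered the tool to find out why, it pressed on the box top with about 46 N in z for about a quarter of a second. Nothing visible moved or was damaged.
- **Carton, jar and screwdriver:** The tool never went near them, but I did not measure them again at the end.

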